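# Seat the proud clip ring and confirm

### The arm

A 7-joint arm with a two-finger parallel gripper is mounted at the origin on the work surface. World frame = base frame: x ahead of the robot, y to its left, z up, the work surface at z = 0. Lengths are in m, angles in rad, forces in N, time in s.
With the tool pointing down it reaches from about 0.4 to 0.875 m from the base axis. Payload 6.5 kg.
Tool frame: the origin (TCP) lies midway between the tips of the shut fingers; the grasp point (between the pads) lies 19 mm behind it; z points along the fingers, y is the line along which they close (so a half turn about z gives the same grasp; the last joint's range is limited). The gripper opens to 85 mm and grips with 20 to 120 N. Pads are 22 mm wide; open, the fingers measure 114 mm over their backs; the gripper's body (76 mm by 85 mm) begins 54 mm behind the grasp point. The pads swing forward as they close: fully open they stand 13 mm farther back than shut.
Start: joints at [1.064, 0.536, -0.004, 1.538, 0.003, 1.067, -0.071], TCP at [0.277, -0.588, 0.231] pointing down, gripper open.
Joint ranges: [-2.7, 2.7], [-0.37, 2.16], [-1.27, 1.26], [0.24, 2.4], [-1.31, 4.45], [0.19, 1.91], [-2.76, 2.76]. Speed limits (rad/s): [2.39, 2.39, 3.14, 3.14, 3.14, 3.14, 3.14].

### API

Orientations are given as a rotation vector (axis times angle).
In Python, from rig import r, viewer, finish_job gives the robot as it stands.
- The arm moves only by the tool send_rows, never from a script. Its argument "steps" is a list of rows, each an object with "dp": the shift along the tool's x, y, z in m, a list of three; "turn": the turn about the tool's z in rad. In form: [{"dp": [tx, ty, tz], "turn": turn}, ...]. A call has 1 to 10 rows; each row shifts and turns the commanded pose from where the row before left it, along the tool's axes as they then stand; what a row does not reach is not made up. A row lasts 1/10 s, in which the tool goes at most 50 mm and 8.59 degrees, less where a joint would pass 70% of its speed; a pose out of reach is approached as far as the arm can. A call is refused whole if a number of a shift passes 0.05 or a number of a turn 0.15, either way. A call with a gripper value outside its range is refused whole. "hand" is the closure, from -1 (fully open) to 1 (shut), set as the call begins (left out, the last holds). The fingers move at their own pace and stop on an object; the grip force is fixed at half the most. Time passes only in rows, so rows that do not move let the fingers close. It gives the time, the measured TCP pose, the force, the opening and the grip force at its end, in the units of the state.
- r.get_state(): the state, without advancing time (a new reading comes with each control period).
- viewer.camera(name): name is "side" or "top"; returns (picture, depth): 384x512x3 uint8, blue, green, red; 384x512 float32, m along the optical axis (not along the pixel's ray), 0 where there is no reading.
- viewer.get_calibration(name): a dict with "fov_y" (degrees; the focal length in pixels is half the picture's height over the tangent of half this angle, whatever the lens; pixels are square), "cx", "cy" (the principal point, pixels), "k1" (the pictures are not rectified: a ray, as slopes to the right and down, at radius r is drawn at 1 + k1 r^2 times it, then the intrinsics apply), "eye" and "attitude" of the camera in the world. Camera axes: x right, y down, z forward; pixel columns grow to the right and rows downward; lengths in m; the calibration is good to about 2 mm. A picture is of the moment at which its call begins. get_calibration takes no time and is no camera call.
- finish_job(): hands the job in; it is judged then, once.
The state is a dict: "time": time; "joints": joint angles; "joint_vel": joint speeds; "tau": joint torques, N m; "tool_pos": TCP position; "eef_rot": TCP orientation; "ft_force": force on the tool from outside, world axes, zero at the start; "moment": the same for the moment, N m; "grip_width": opening from 0.0 (shut) to 1.0 (fully open); "finger_force": force on a finger pad.
Only numpy, scipy, OpenCV 4.12 (cv2) and the standard library are available. Lean on these libraries where they do the work, as an engineer would, in place of code of your own. Each camera call takes 0.05 s, during which the arm holds its last target. There are 200 camera calls.

### The job

On the assembly fixture one of the four grommets has its white oval clip ring standing proud of the others: with your fingertips press that ring gently down until it is fully home, level with the other three. Then press the square button on the control box to confirm, let it spring back and move clear. Nothing is to be pulled up or lifted: only press those two, and leave the other grommets, the other buttons and the loose parts alone.

Things in the scene. Friction and masses are not known exactly. Their poses are not given: they have to be found in the camera images.
- clip_top (a point): press point of the unseated ring: centre of the top of the flat bar, 16 mm wide, that crosses the ring its short way, flush with its top. White plastic oval, 48 x 66 mm outside, 22 mm tall, 4 mm wall. Unseated, its top is 128 to 130 mm above the table, 16 to 18 mm higher than the three seated rings; home it is level with them at 112 mm. z up, y along the oval's long way
- clip (a joint): how far that ring has been pushed down, m: about 0 to 0.002 at the start, 0.018 fully home (it stops on the rim), below 0 if pulled up. It slides straight down against a friction of about 4 N, and stays where it is left. The rubber bellows under it gives by about 1 mm per 4 N and springs back, at most 10 mm
- grommet_a: the grommet that carries the unseated ring: a black bellows standing upright, clamped in a round nest on the fixture (it cannot move), like the other three but for its higher ring, which leaves a grey neck bare below it. Origin: centre of its underside, on the fixture plate, 20 mm above the table, straight below clip_top
- grommet_b: one of the three finished grommets clamped upright on the fixture, its white oval ring already home (ring top 92 mm above this origin, 112 mm above the table). Origin: centre of its underside. Leave alone
- grommet_c: one of the three finished grommets clamped upright on the fixture, its white oval ring already home (ring top 92 mm above this origin, 112 mm above the table). Origin: centre of its underside. Leave alone
- grommet_d: one of the three finished grommets clamped upright on the fixture, its white oval ring already home (ring top 92 mm above this origin, 112 mm above the table). Origin: centre of its underside. Leave alone
- fixture: dark steel plate 220 x 220 x 20 mm, fixed to the table, left or right of the middle; the four grommets stand on it in a two by two pattern about 95 to 100 mm apart, in any order. Along its far (+x) edge runs a strip, 36 mm above the table. Origin: centre of its underside
- console: grey control box 170 x 170 x 60 mm, fixed to the table on the other side; on its top four push buttons in a two by two pattern, 72 mm apart, in any order, all with grey caps in black bezels. Origin: centre of its underside
- square_top (a point): centre of the top face of the square button's cap, 28 x 28 mm, the only square one, 78 mm above the table, in a 40 mm square bezel 6 mm high
- square_button (a joint): travel of the square button, m: 0 released, 0.006 fully pressed (hard stop). A spring pushes it back: 1.2 N to start, 4.8 N fully down
- round_a_base: a round button with a flat cap 28 mm across, its top 78 mm above the table. Origin: centre of its bezel's underside, on the box's top. Leave alone
- round_b_base: a round button with a flat cap 28 mm across, its top 78 mm above the table. Origin: centre of its bezel's underside, on the box's top. Leave alone
- mushroom_base: the mushroom-headed button: a 42 mm wide domed head, its top 92 mm above the table. Origin: centre of its bezel's underside, on the box's top. Leave alone
- standing_grommet: loose grommet with its ring on, standing upright on the table between fixture and control box, 92 mm tall, 50 x 70 mm; origin: centre of its underside. Leave alone
- lying_grommet: loose grommet with its ring on, lying on its side, 92 mm long, 50 mm high; origin: on the table below its middle; x along it. Leave alone
- far_grommet: as lying_grommet, farther from the robot. Leave alone
- spare_clip: loose white clip ring lying flat on the table near the robot, 48 x 66 x 22 mm; origin: centre of its underside. Leave alone
- plug: loose black rubber plug, a cylinder 26 mm across and 30 mm tall, standing on the fixture plate amid the four grommets; origin: centre of its underside. Leave alone
- screwdriver: loose screwdriver lying on the table at the right. Leave alone
- gauge: loose steel gauge block 90 x 30 x 20 mm lying on the table at the left; origin: centre of its underside. Leave alone

How it is judged:
On the way, in this order (a step that is already met when the one before it is completed fails the run):
1. the proud clip ring is pressed home (value of joint clip above 0.0155 m), for 0.2 s.
2. the square button is pressed (value of joint square_button above 0.004 m), for 0.05 s.
At the end, for the whole second after the job is handed in: the clip ring is home (within 2.5 mm of its stop), the square button has been pressed at least 4 mm after that and has sprung back (under 1.5 mm), and no loose part has moved more than 10 mm (value of joint clip above 0.0155 m and value of joint square_button below 0.0015 m and not (distance of any of standing_grommet, lying_grommet, far_grommet, spare_clip, plug, screwdriver, gauge from where it was at the start of the episode above 0.01 m)); the robot touches nothing.
It fails at once if the ring is pressed harder than 25 N (contact force between anything else and clip above 25 N).
It fails at once if the ring is pulled upward (3 mm above where it starts) (value of joint clip below -0.003 m).
It fails at once if the square button is pressed while the ring is not yet home (value of joint square_button above 0.003 m and value of joint clip below 0.0145 m).
It fails at once if another grommet or another button is touched (over 1 N) (contact force between any of the fingers, the arm and grommet_b above 1 N or contact force between any of the fingers, the arm and grommet_c above 1 N or contact force between any of the fingers, the arm and grommet_d above 1 N or contact force between any of the fingers, the arm and round_a_base above 1 N or contact force between any of the fingers, the arm and round_b_base above 1 N or contact force between any of the fingers, the arm and mushroom_base above 1 N).
It fails at once if a loose part is moved more than 10 mm (distance of any of standing_grommet, lying_grommet, far_grommet, spare_clip, plug, screwdriver, gauge from where it was at the start of the episode above 0.01 m).
It also fails if it takes over 40 s, if anything falls off the work surface, if the arm or the gripper's body presses on something with over 40 N, if the wrist force passes 120 N, or if a joint passes its speed limit or range.

## Working session

There is one attempt and no reset: what is moved stays moved. The work goes in short steps, Python scripts to look and compute and a tool call to move; the robot and the scene stay as the last step left them, time stands still between calls to the robot, and variables do not carry over. Pictures are saved under pics/ and viewed, at most 10 in all, crops included, and the job is handed in when it is done.

Besides the shell and the picture viewer there is one more tool, called after "Request:" by a JSON object that holds its "fn" and its "kwargs", one argument or row to a line. send_rows: Moves the arm, as the interface text tells. Its arguments: {"type":"object","properties":{"steps":{"type":"array"},"hand":{"type":"number"}},"required":["steps"]}

```bash
mkdir -p pics; cat > h.py <<'E'
import numpy as np, cv2
from rig import r, viewer, finish_job
from scipy.spatial.transform import Rotation as R
def cloud(name):
    im,d=viewer.camera(name); c=viewer.get_calibration(name)
    H,W=d.shape; f=H/2/np.tan(np.radians(c["fov_y"])/2)
    K=np.array([[f,0,c["cx"]],[0,f,c["cy"]],[0,0,1.]])
    v,u=np.mgrid[:H,:W].astype(np.float64)
    xd=(u-c["cx"])/f; yd=(v-c["cy"])/f; x,y=xd.copy(),yd.copy()
    for _ in range(20):
        s=1+c["k1"]*(x*x+y*y); x,y=xd/s,yd/s
    a=np.array(c["attitude"]); M=a if a.shape==(3,3) else R.from_rotvec(a).as_matrix() if a.size==3 else None
    P=np.stack([x*d,y*d,d],-1)@M.T+np.array(c["eye"])
    P[d==0]=np.nan
    return im,d,P,c
E
python3 - <<'E'
from h import *
for n in("top","side"):
    c=viewer.get_calibration(n);print(c)
    im,d,P,c=cloud(n);cv2.imwrite(f"pics/{n}1.png",im);np.savez(f"{n}1.npz",im=im,d=d,P=P)
print(r.get_state())
E
```

```text
{'fov_y': 54.63143459937206, 'cx': 255.87545370161473, 'cy': 187.39527792104036, 'k1': -0.005200734336253136, 'eye': array([0.40428122, 0.01509408, 1.1143572 ]), 'attitude': array([-2.1146278 ,  2.16915136, -0.20657307])}
{'fov_y': 44.922545132975095, 'cx': 256.43707751384176, 'cy': 193.48156111247826, 'k1': -0.10342177714739449, 'eye': array([ 0.37737807, -1.07688343,  1.25044207]), 'attitude': array([-2.37266625,  0.19670126, -0.09463225])}
{'time': 0.1, 'joints': array([ 1.06383012,  0.53712304, -0.00442977,  1.53878825,  0.0026137 ,
        1.06732337, -0.07118696]), 'joint_vel': array([ 4.86411149e-05, -2.44407414e-03, -6.87532505e-05, -1.61602057e-03,
       -3.48632642e-04, -3.99620362e-04,  1.74639139e-03]), 'tau': array([ 3.39118553e-03, -5.84565854e+01,  1.05216835e+00, -2.59777719e+01,
        1.26533551e-02,  4.55509289e-03,  1.90060959e-06]), 'tool_pos': array([ 0.27703722, -0.58735424,  0.23047422]), 'eef_rot': array([-3.06405706e+00, -6.86550162e-01,  7.69771531e-04]), 'ft_force': array([-0.13863685,  0.15894384,  0.1810525 ]), 'moment': array([ 0.00772038,  0.00509476, -0.00123761]), 'finger_force': 0.0, 'grip_width': 0.9998838387663727}
```

View pics/top1.png

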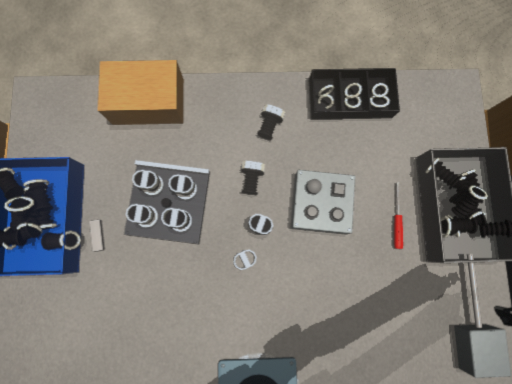

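View pics/side1.png

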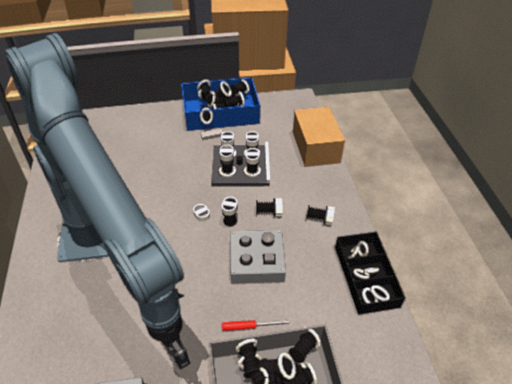

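```bash
python3 - <<'E'
import numpy as np,cv2
for n in("top","side"):
    z=np.load(n+"1.npz");P=z["P"];im=z["im"];Z=P[...,2]
    print(n,"table z",np.nanmedian(Z[abs(Z)<.03]))
    for nm,m in(("white",(im.min(2)>150)&(Z>.07)&(Z<.15)),("z72-82",(Z>.072)&(Z<.086)),("z87-96",(Z>.086)&(Z<.098))):
        k,l,s,c=cv2.connectedComponentsWithStats(m.astype(np.uint8))
        for i in range(1,k):
            if s[i,4]>40:
                p=P[l==i];print(nm,c[i].round(),s[i],np.median(p,0).round(4),((p.min(0)+p.max(0))/2).round(4),np.ptp(p,0).round(3),np.percentile(p[:,2],[50,90]).round(4))
E
```

```text
top table z 0.001016760745669698
white [144. 179.] [132 170  25  18 171] [0.6081 0.2958 0.1126] [0.6087 0.296  0.1117] [0.049 0.066 0.013] [0.1126 0.1149]
white [180. 183.] [169 175  24  18 163] [0.594  0.1973 0.1122] [0.5929 0.1967 0.1099] [0.048 0.063 0.016] [0.1122 0.1146]
white [477. 194.] [470 186  17  14  50] [ 0.5348 -0.6027  0.1409] [ 0.5462 -0.6118  0.1285] [0.041 0.047 0.037] [0.1409 0.1455]
white [ 19. 205.] [  5 197  28  14  96] [0.5366 0.6164 0.1327] [0.5466 0.6219 0.1243] [0.039 0.056 0.05 ] [0.1327 0.1446]
white [138. 213.] [125 204  26  19 181] [0.5162 0.3104 0.1124] [0.5149 0.3108 0.1026] [0.05  0.067 0.03 ] [0.1124 0.1143]
white [173. 217.] [161 208  26  19 181] [0.4995 0.2123 0.1282] [0.4998 0.2117 0.1257] [0.049 0.066 0.013] [0.1282 0.1306]
white [261. 223.] [250 214  23  20 152] [ 0.4803 -0.0204  0.0923] [ 0.4796 -0.0209  0.0854] [0.053 0.061 0.023] [0.0923 0.0947]
white [481. 342.] [472 332  23  29 360] [ 0.1521 -0.5968  0.0811] [ 0.1406 -0.6056  0.0805] [0.072 0.062 0.013] [0.0811 0.0833]
z72-82 [145. 113.] [103  93  76  25 160] [0.8044 0.3069 0.0801] [0.8351 0
[... 9365 characters left out ...]
4107 -0.5136  0.0921] [0.091 0.008 0.012] [0.0933 0.0974]
z87-96 [334. 363.] [328 341  13  43  56] [ 0.674  -0.6224  0.0919] [ 0.6743 -0.6169  0.092 ] [0.004 0.117 0.012] [0.0919 0.0973]
z87-96 [242. 358.] [238 351   9  13  47] [ 0.4414 -0.567   0.0944] [ 0.4415 -0.5636  0.0924] [0.021 0.033 0.011] [0.0944 0.0976]
z87-96 [265. 370.] [254 353  19  31 141] [ 0.4959 -0.6047  0.093 ] [ 0.492  -0.5999  0.092 ] [0.044 0.085 0.012] [0.093 0.097]
z87-96 [310. 368.] [305 362  10  15  44] [ 0.6104 -0.6236  0.0925] [ 0.6084 -0.6227  0.0918] [0.017 0.039 0.011] [0.0925 0.096 ]
z87-96 [254. 374.] [243 370  21   9  62] [ 0.4629 -0.6137  0.0946] [ 0.4619 -0.6163  0.092 ] [0.051 0.018 0.012] [0.0946 0.0969]
```

The top view shows the proud ring at about (173,217), with its top at 128 mm. The square button is at about (338,189). The side view agrees, with the ring at (226,150) and the button at (269,257). I'll shut the hand, line the tool up with the bar, then travel.

Request:
{"fn": "send_rows", "kwargs": {
  "steps": [
    {"dp": [0.03,0,-0.01],"turn": 0.15},
    {"dp": [0.03,0,-0.01],"turn": 0.15},
    {"dp": [0.03,0,0],"turn": 0.15},
    {"dp": [0.03,0,0],"turn": 0.15},
    {"dp": [0,0,0],"turn": 0}
  ],
  "hand": 1
}}

```text
time: 0.6
tool_pos: [0.3988, -0.5598, 0.2504]
eef_rot: [-3.13, 0.245, -0.004]
ft_force: [0.4, 0.4, 0.1]
grip_width: 0.145
finger_force: 0.0
```

```bash
cat > to.py <<'E'
import sys
from h import *
s=r.get_state();M=R.from_rotvec(s["eef_rot"]).as_matrix()
g=np.array(list(map(float,sys.argv[1:4])))
print("pos",s["tool_pos"].round(4),"toolx",np.degrees(np.arctan2(M[1,0],M[0,0])).round(1),"z",M[:,2].round(3),"F",s["ft_force"].round(2),"grip",round(s["grip_width"],3),"j7",s["joints"][6].round(2),"t",s["time"],"tool delta",(M.T@(g-s["tool_pos"])).round(4))
E
python3 to.py 0.5 0.2125 0.2
python3 - <<'E'
import numpy as np,cv2
z=np.load("top1.npz");P=z["P"];im=z["im"];Z=P[...,2]
w=(im.min(2)>150)&(Z>.118)&(Z<.14)
b=(abs(P[...,0]-.5)<.04)&(abs(P[...,1]-.2125)<.05)
p=P[w&b][:,:2]
print(cv2.minAreaRect(p.astype(np.float32)*1000))
E
```

```text
pos [ 0.3988 -0.5598  0.2504] toolx -8.9 z [ 0.003  0.002 -1.   ] F [0.38 0.38 0.12] grip 0.145 j7 -0.79 t 0.6 tool delta [-0.0202 -0.7785  0.0521]
((499.18072509765625, 211.14122009277344), (64.72310638427734, 46.938926696777344), 79.78276824951172)
```

Request:
{"fn": "send_rows", "kwargs": {
  "steps": [
    {"dp": [0,-0.03,0],"turn": 0},
    {"dp": [0,-0.04,0],"turn": 0},
    {"dp": [0,-0.04,0],"turn": 0},
    {"dp": [0,-0.04,0],"turn": 0},
    {"dp": [0,-0.04,0],"turn": 0},
    {"dp": [0,-0.04,0],"turn": 0},
    {"dp": [0,-0.04,0],"turn": 0},
    {"dp": [0,-0.04,0],"turn": 0},
    {"dp": [0,-0.04,0],"turn": 0},
    {"dp": [0,-0.04,0],"turn": 0}
  ]
}}

```text
time: 1.6
tool_pos: [0.454, -0.1763, 0.2511]
eef_rot: [3.131, -0.249, -0.001]
ft_force: [1.4, 0.3, -0.5]
grip_width: -0.0
finger_force: 0.0
```

Request:
{"fn": "send_rows", "kwargs": {
  "steps": [
    {"dp": [-0.002,-0.04,0],"turn": 0},
    {"dp": [-0.002,-0.04,0],"turn": 0},
    {"dp": [-0.002,-0.04,0],"turn": 0},
    {"dp": [-0.002,-0.04,0],"turn": 0},
    {"dp": [-0.002,-0.04,0],"turn": 0},
    {"dp": [-0.002,-0.04,0],"turn": 0},
    {"dp": [-0.002,-0.04,0],"turn": 0},
    {"dp": [-0.002,-0.04,0],"turn": 0},
    {"dp": [-0.002,-0.03,0],"turn": 0},
    {"dp": [0,0,0],"turn": 0}
  ]
}}

```text
time: 2.6
tool_pos: [0.4917, 0.1755, 0.2511]
eef_rot: [-3.13, 0.238, 0.001]
ft_force: [0.2, 0.8, 0.5]
grip_width: -0.0
finger_force: 0.0
```

```bash
python3 to.py 0.4998 0.2122 0.150
```

```text
pos [0.4917 0.1755 0.2511] toolx -8.7 z [-0.     0.002 -1.   ] F [0.22 0.78 0.49] grip -0.0 j7 -2.23 t 2.6 tool delta [ 0.0025 -0.0373  0.1012]
```

Request:
{"fn": "send_rows", "kwargs": {
  "steps": [
    {"dp": [0.0025,-0.02,0],"turn": 0},
    {"dp": [0,-0.017,0],"turn": 0},
    {"dp": [0,0,0.02],"turn": 0},
    {"dp": [0,0,0.03],"turn": 0},
    {"dp": [0,0,0.03],"turn": 0},
    {"dp": [0,0,0.02],"turn": 0},
    {"dp": [0,0,0],"turn": 0},
    {"dp": [0,0,0],"turn": 0}
  ]
}}

```text
time: 3.4
tool_pos: [0.5009, 0.2069, 0.1516]
eef_rot: [3.131, -0.25, -0.0]
ft_force: [-0.3, 0.0, 0.1]
grip_width: 0.001
finger_force: 0.0
```

```bash
python3 to.py 0.4998 0.2122 0.130; python3 - <<'E'
from h import *
im,d,P,c=cloud("side");cv2.imwrite("pics/s2.png",cv2.resize(im[100:200,180:300],None,fx=6,fy=6,interpolation=cv2.INTER_CUBIC))
E
```

```text
pos [0.5009 0.2069 0.1516] toolx -9.1 z [-0. -0. -1.] F [-0.31  0.03  0.07] grip 0.001 j7 -2.33 t 3.4 tool delta [-0.0019 -0.005   0.0216]
```

View pics/s2.png

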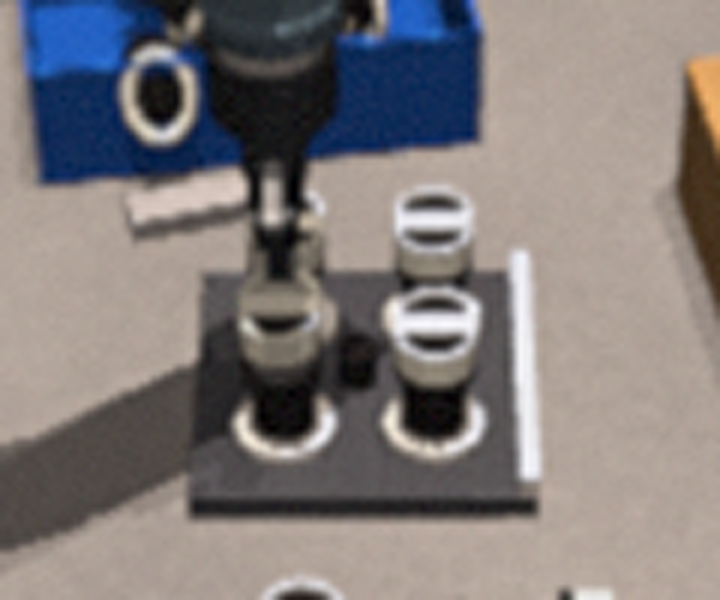

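The crop shows the shut fingertips just above the proud ring, at about (280,260). I'll trim 5 mm in y and then press down slowly.

Request:
{"fn": "send_rows", "kwargs": {
  "steps": [
    {"dp": [-0.001,-0.005,0.005],"turn": 0},
    {"dp": [0,0,0.005],"turn": 0},
    {"dp": [0,0,0.005],"turn": 0},
    {"dp": [0,0,0.003],"turn": 0},
    {"dp": [0,0,0.002],"turn": 0},
    {"dp": [0,0,0.002],"turn": 0},
    {"dp": [0,0,0.002],"turn": 0},
    {"dp": [0,0,0],"turn": 0}
  ]
}}

```text
time: 4.25
tool_pos: [0.5007, 0.2122, 0.1274]
eef_rot: [3.132, -0.25, 0.0]
ft_force: [-0.2, -0.5, 2.8]
grip_width: 0.001
finger_force: 1.3
```

Request:
{"fn": "send_rows", "kwargs": {
  "steps": [
    {"dp": [0,0,0.002],"turn": 0},
    {"dp": [0,0,0.002],"turn": 0},
    {"dp": [0,0,0.002],"turn": 0},
    {"dp": [0,0,0],"turn": 0}
  ]
}}

```text
time: 4.65
tool_pos: [0.5007, 0.2122, 0.1211]
eef_rot: [-3.132, 0.25, -0.0]
ft_force: [-0.2, -0.6, 3.1]
grip_width: -0.001
finger_force: 1.6
```

Request:
{"fn": "send_rows", "kwargs": {
  "steps": [
    {"dp": [0,0,0.002],"turn": 0},
    {"dp": [0,0,0.002],"turn": 0},
    {"dp": [0,0,0],"turn": 0}
  ]
}}

```text
time: 4.95
tool_pos: [0.5006, 0.2122, 0.117]
eef_rot: [-3.132, 0.25, -0.0]
ft_force: [0.4, -0.9, 3.8]
grip_width: -0.003
finger_force: 1.6
```

Request:
{"fn": "send_rows", "kwargs": {
  "steps": [
    {"dp": [0,0,0.002],"turn": 0},
    {"dp": [0,0,0.002],"turn": 0},
    {"dp": [0,0,0.001],"turn": 0},
    {"dp": [0,0,0],"turn": 0}
  ]
}}

```text
time: 5.35
tool_pos: [0.5006, 0.2122, 0.1121]
eef_rot: [-3.132, 0.25, -0.0]
ft_force: [-0.1, -0.7, 2.9]
grip_width: -0.006
finger_force: 1.6
```

Request:
{"fn": "send_rows", "kwargs": {
  "steps": [
    {"dp": [0,0,0.001],"turn": 0},
    {"dp": [0,0,0],"turn": 0}
  ]
}}

```text
time: 5.55
tool_pos: [0.5006, 0.2122, 0.1113]
eef_rot: [-3.132, 0.25, -0.0]
ft_force: [0.2, -0.3, 2.9]
grip_width: -0.003
finger_force: 1.8
```

Request:
{"fn": "send_rows", "kwargs": {
  "steps": [
    {"dp": [0,0,0.001],"turn": 0},
    {"dp": [0,0,0],"turn": 0}
  ]
}}

```text
time: 5.75
tool_pos: [0.5006, 0.2122, 0.1104]
eef_rot: [-3.132, 0.25, -0.0]
ft_force: [-1.2, -1.7, 5.6]
grip_width: 0.001
finger_force: 3.0
```

Request:
{"fn": "send_rows", "kwargs": {
  "steps": [
    {"dp": [0,0,0.001],"turn": 0},
    {"dp": [0,0,0],"turn": 0}
  ]
}}

```text
time: 5.95
tool_pos: [0.5007, 0.2123, 0.1097]
eef_rot: [-3.132, 0.25, -0.0]
ft_force: [-1.6, -1.2, 9.5]
grip_width: -0.004
finger_force: 4.4
```

The force now climbs at about 4 N per mm, so the ring is on its stop. I'll hold briefly, then lift away straight up.

Request:
{"fn": "send_rows", "kwargs": {
  "steps": [
    {"dp": [0,0,0.0005],"turn": 0},
    {"dp": [0,0,0],"turn": 0},
    {"dp": [0,0,0],"turn": 0},
    {"dp": [0,0,-0.005],"turn": 0},
    {"dp": [0,0,-0.015],"turn": 0},
    {"dp": [0,0,-0.03],"turn": 0},
    {"dp": [0,0,-0.04],"turn": 0},
    {"dp": [0,0,-0.03],"turn": 0},
    {"dp": [0,0,0],"turn": 0}
  ]
}}

```text
time: 6.85
tool_pos: [0.5027, 0.2136, 0.2327]
eef_rot: [-3.128, 0.249, -0.01]
ft_force: [-0.2, 0.1, -0.8]
grip_width: -0.0
finger_force: 0.0
```

```bash
python3 to.py 0.5727 -0.2445 0.23; python3 - <<'E'
from h import *
im,d,P,c=cloud("side");cv2.imwrite("pics/s3.png",cv2.resize(im[100:200,180:300],None,fx=6,fy=6,interpolation=cv2.INTER_CUBIC))
w=(im.min(2)>150)&(P[...,2]>.1)&(P[...,2]<.14)
for x,y in((.5,.2125),(.515,.311),(.608,.296),(.593,.197)):
    b=w&(abs(P[...,0]-x)<.03)&(abs(P[...,1]-y)<.035); print(x,y,b.sum(),np.median(P[b],0).round(4))
E
```

```text
pos [0.5027 0.2136 0.2327] toolx -9.1 z [ 0.007  0.003 -1.   ] F [-0.25  0.13 -0.8 ] grip -0.0 j7 -2.31 t 6.85 tool delta [0.1417 0.4412 0.0017]
0.5 0.2125 50 [0.5051 0.2043 0.1129]
0.515 0.311 22 [0.5094 0.3098 0.1132]
0.608 0.296 77 [0.6073 0.2945 0.1141]
0.593 0.197 85 [0.5934 0.1946 0.1125]
```

View pics/s3.png

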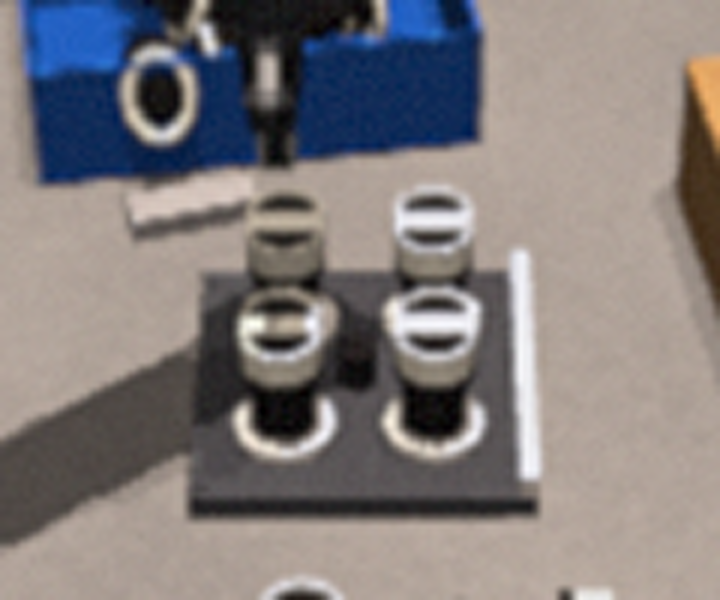

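The crop shows the pressed ring at (280,335) level with its neighbour at (433,335), both about 0.113 m. Next is the square button.

Request:
{"fn": "send_rows", "kwargs": {
  "steps": [
    {"dp": [0.01,0.03,0],"turn": 0},
    {"dp": [0.014,0.042,0],"turn": 0},
    {"dp": [0.014,0.044,0],"turn": 0},
    {"dp": [0.014,0.044,0],"turn": 0},
    {"dp": [0.014,0.044,0],"turn": 0},
    {"dp": [0.014,0.044,0],"turn": 0},
    {"dp": [0.014,0.044,0],"turn": 0},
    {"dp": [0.014,0.044,0],"turn": 0},
    {"dp": [0.014,0.044,0],"turn": 0},
    {"dp": [0.014,0.044,0],"turn": 0}
  ]
}}

```text
time: 7.9
tool_pos: [0.5667, -0.2294, 0.2269]
eef_rot: [-3.131, 0.249, 0.004]
ft_force: [-0.0, -0.1, 0.3]
grip_width: 0.001
finger_force: 0.0
```

Request:
{"fn": "send_rows", "kwargs": {
  "steps": [
    {"dp": [0.006,0.017,0],"turn": 0},
    {"dp": [0,0,0.03],"turn": 0},
    {"dp": [0,0,0.03],"turn": 0},
    {"dp": [0,0,0.03],"turn": 0},
    {"dp": [0,0,0.01],"turn": 0},
    {"dp": [0,0,0],"turn": 0},
    {"dp": [0,0,0],"turn": 0}
  ]
}}

```text
time: 8.6
tool_pos: [0.5714, -0.2456, 0.1295]
eef_rot: [3.132, -0.249, 0.001]
ft_force: [-0.2, 0.5, 0.8]
grip_width: -0.003
finger_force: 0.0
```

```bash
python3 to.py 0.5727 -0.2445 0.080
```

```text
pos [ 0.5714 -0.2456  0.1295] toolx -9.1 z [ 0.001 -0.    -1.   ] F [-0.23  0.49  0.81] grip -0.003 j7 -1.44 t 8.6 tool delta [ 0.001  -0.0013  0.0495]
```

Request:
{"fn": "send_rows", "kwargs": {
  "steps": [
    {"dp": [0.001,-0.001,0.015],"turn": 0},
    {"dp": [0,0,0.015],"turn": 0},
    {"dp": [0,0,0.01],"turn": 0},
    {"dp": [0,0,0.006],"turn": 0},
    {"dp": [0,0,0.003],"turn": 0},
    {"dp": [0,0,0.002],"turn": 0},
    {"dp": [0,0,0.002],"turn": 0},
    {"dp": [0,0,0],"turn": 0}
  ]
}}

```text
time: 9.4
tool_pos: [0.5721, -0.245, 0.076]
eef_rot: [3.132, -0.25, 0.0]
ft_force: [-1.2, -0.3, 1.9]
grip_width: -0.0
finger_force: 1.2
```

Request:
{"fn": "send_rows", "kwargs": {
  "steps": [
    {"dp": [0,0,0.002],"turn": 0},
    {"dp": [0,0,0.001],"turn": 0},
    {"dp": [0,0,0],"turn": 0}
  ]
}}

```text
time: 9.7
tool_pos: [0.5723, -0.245, 0.073]
eef_rot: [3.131, -0.25, 0.001]
ft_force: [-1.7, 0.1, 4.1]
grip_width: -0.001
finger_force: 2.1
```

Request:
{"fn": "send_rows", "kwargs": {
  "steps": [
    {"dp": [0,0,0.0005],"turn": 0},
    {"dp": [0,0,0.0005],"turn": 0},
    {"dp": [0,0,0],"turn": 0}
  ]
}}

```text
time: 10.0
tool_pos: [0.5723, -0.2451, 0.0722]
eef_rot: [3.131, -0.25, 0.001]
ft_force: [-1.6, 0.6, 6.6]
grip_width: 0.001
finger_force: 3.0
```

Request:
{"fn": "send_rows", "kwargs": {
  "steps": [
    {"dp": [0,0,-0.003],"turn": 0},
    {"dp": [0,0,-0.005],"turn": 0},
    {"dp": [0,0,-0.02],"turn": 0},
    {"dp": [0,0,-0.04],"turn": 0},
    {"dp": [0,0,-0.04],"turn": 0},
    {"dp": [0,0,-0.04],"turn": 0},
    {"dp": [0,0,0],"turn": 0},
    {"dp": [0,0,0],"turn": 0}
  ]
}}

```text
time: 10.8
tool_pos: [0.5723, -0.245, 0.2205]
eef_rot: [3.131, -0.25, 0.002]
ft_force: [-0.6, 0.3, 0.1]
grip_width: -0.002
finger_force: 0.0
```

```bash
python3 - <<'E'
from h import *
im,d,P,c=cloud("side");o=np.load("side1.npz")["P"]
for u,v in((269,257),(226,150)):
    s=np.s_[v-2:v+3,u-2:u+3];print(np.nanmedian(o[s][...,2]),np.nanmedian(P[s][...,2]))
cv2.imwrite("pics/s4.png",im)
E
```

```text
0.07989719281250962 0.07891737225503248
0.12814943800653134 0.11225559151734799
```

View pics/s4.png

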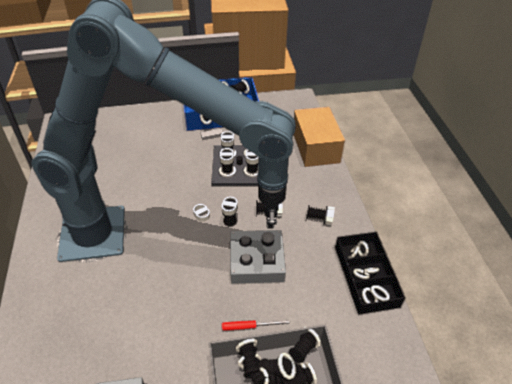

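The view shows the arm clear above the box. The square button at (269,258) has sprung back up, the ring at (226,153) is home, and the loose parts look unmoved.

```bash
python3 -c "
from rig import finish_job
print(finish_job())"
```

```text
the job is handed in; nothing more can be done
None
```

I pressed the proud ring home, level with the other three. I then pressed the square button to its stop, let it spring back, moved the arm clear and handed the job in; the hand-in returned no verdict.

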